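# Plug in the module and start its captive clamp knob

## Robot

A 7-joint arm with a two-finger parallel gripper is mounted at the origin on the work surface. World frame = base frame: x ahead of the robot, y to its left, z up, the work surface at z = 0. Lengths are in m, angles in rad, forces in N, time in s.
With the tool pointing down it reaches from about 0.425 to 0.825 m from the base axis. Payload 3.6 kg.
Tool frame: the origin (TCP) lies at the very end of the fingers, on their centre line; the grasp point (between the pads) lies 19 mm behind it; z points along the fingers, y is the line along which they close (so a half turn about z gives the same grasp; the last joint's range is limited). The gripper opens to 85 mm and grips with 20 to 120 N. Pads are 22 mm wide; open, the fingers measure 114 mm over their backs; the gripper's body (76 mm by 85 mm) begins 54 mm behind the grasp point. The pads swing forward as they close: fully open they stand 13 mm farther back than shut.
Start: joints at [-0.026, 0.615, -0.013, 1.423, 0.008, 1.103, -0.04], TCP at [0.65, 0, 0.211] pointing down, gripper open.
Joint ranges: [-3.12, 3.12], [-0.3, 2.06], [-1.34, 1.32], [0.26, 2.42], [-1.36, 4.5], [0.01, 1.98], [-2.84, 2.84]. Speed limits (rad/s): [2.79, 2.79, 3.14, 3.14, 3.14, 3.14, 3.14].

## Interface

Orientations are given as a rotation vector (axis times angle).
In Python, from station import ctrl, capture, camera_model, finish_job, models gives the robot as it stands.
- The arm moves only by the tool apply_moves, never from a script. Its argument "moves" is a list that holds one entry, the list of rows, each a list of 4 numbers: the shift along the tool's x, y, z in cm, then the turn about the tool's z in degrees. In form: [[[tx, ty, tz, spin], ...]]. A call has 1 to 12 rows; each row is the pose to reach, as a shift and turn from the pose commanded when the call began, along the tool's axes at that moment; what a row does not reach only later rows make up. A row lasts 1/12 s, in which the tool goes at most 41.7 mm and 7.16 degrees, less where a joint would pass 70% of its speed; a pose out of reach is approached as far as the arm can. A call with a gripper value outside its range is refused whole. "grip" is the closure, from 0 (fully open) to 1 (shut), set as the call begins (left out, the last holds). The fingers move at their own pace and stop on an object; "newtons" is the grip in N (left out, the last holds). Time passes only in rows, so rows that repeat a pose let the fingers close. It gives the time, the measured TCP pose, the force, the opening and the grip force at its end, in the units of the state.
- ctrl.observe(): the state, without advancing time (a new reading comes with each control period).
- capture(name): name is "scene" or "side" or "wrist"; returns (picture, depth): 480x640x3 uint8, blue, green, red; 480x640 float32, m along the optical axis (not along the pixel's ray), 0 where there is no reading.
- camera_model(name): a dict with "intrinsics" (3x3 intrinsics, pixels), "rvec" (rotation vector, rad) and "tvec" (3), from world to camera coordinates, as OpenCV has them; the wrist camera has in their place "mount" (4x4, takes a point from camera to tool coordinates, whose origin is the TCP and whose axes are the flange's). Camera axes: x right, y down, z forward; pixel columns grow to the right and rows downward; lengths in m; the calibration is good to about 2 mm. A picture is of the moment at which its call begins: read the wrist's pose just before it. camera_model takes no time and is no camera call.
- finish_job(): hands the job in; it is judged then, once.
Trained networks look in the newest picture that a camera, given by its name, has taken for a name from the list of things; names that differ only in an ending like _2 or _b are one class to them, and where a whole thing is asked for, a point or a joint stands for the part that bears it (a point fixed in the world has none). Each returns a list of dicts, best first, with "score" (0 to 1); they miss things now and then, are a little off and sometimes report something else, mostly with a low value. They report only what shows in the picture. A call takes as long as a camera call. They do not tell look-alikes from the thing itself.
- models.recognise(camera, label): "box" ([left, top, right, bottom] in pixels, round what is visible of it).
- models.outline_of(camera, label): "region" (480x640 bool, what is visible of it) and "box" ([left, top, right, bottom] in pixels, round what is visible of it).
- models.landmark_of(camera, label): "xy" ([column, row] in pixels: a listed point, or the origin of a listed thing).
The state is a dict: "clock": time; "q": joint angles; "joint_vel": joint speeds; "effort": joint torques, N m; "position": TCP position; "ee_rot": TCP orientation; "contact_force": force on the tool from outside, world axes, zero at the start; "moment": the same for the moment, N m; "opening": finger opening in m; "gripper_force": force on a finger pad.
Only numpy, scipy, OpenCV 4.12 (cv2) and the standard library are available. Lean on these libraries where they do the work, as an engineer would, in place of code of your own. Each camera call takes 0.05 s, during which the arm holds its last target. There are 200 camera calls.

## Task

Pick up the grey module with the black clamp knob and press it fully home onto the four studs of the free station on the carrier plate. Then, with the module home, turn the knob backwards (counter-clockwise seen from above) until its thread clicks and the knob drops, and only then turn it forwards (clockwise) until its flange is right down on the module. Leave the other things on the bench where they are.

Things in the scene. Friction and masses are not known exactly. Their poses are not given: they have to be found in the camera images.
- module: loose grey plug-in module, 0.36 to 0.56 kg: block 96 (x) x 46 (y) x 38 mm high, a captive black knob standing on the middle of its top. Origin: centre of its underside, x along its length, z up. In the underside four square sockets, 11.6 mm wide, 14 mm deep, at x = +-37, y = +-13 mm, and a 35 mm square hollow in the middle. Either way round fits the station.
- module_top (a point): middle of the module's top face, 38 mm above its origin. Grip the module across its 46 mm width here, pads beside the knob: the knob's top is 26 mm above this face while carried, and rises to at most 39 mm above it as the module goes down over the thread.
- carrier: fixed aluminium carrier plate on the bench, 170 (x) x 205 (y) x 12 mm, origin centre of its underside. Free station at its y = -44 mm. At y = +50 mm a grey neighbour block belongs to it (96 x 46 mm, top 52 mm above the bench), 48 mm clear of a module at the station.
- station (a point): centre of the free station, on the plate's top face; x is the direction of the module's length, z up. Four 10 mm studs, 12 mm high, chamfered, at x = +-37, y = +-13 mm. Two black friction catches at x = +-37, y = 0 stand 6 mm proud and hold an unpressed module up there: they yield to about 8 N together and stay down. Fully home: module origin on this point.
- collar (a point): centre of the mouth of the round threaded collar in the middle of the station, 31 mm across, 22 mm high; it goes into the module's hollow. Two-start thread, 16 mm lead, clockwise goes down. The knob's screw lands on a ramp: forwards it soon binds (crossed thread), backwards it drops off the ramp's end into the thread.
- knob_grip (a point): point on the knob's axis in the middle of its grip bar; x along the bar, z up. Bar 44 mm long (x), 14 mm thick (y), 20 mm high (10 mm above and below this point). With the knob right down the point is 15.5 mm above the module's top; it rises with knob_lift. Hold the bar like a spanner (fingers 2 mm wider than it) or follow it, as the knob must move up and down.
- flange (a point): on the knob's axis at the underside of its round flange, 34 mm across and 6 mm thick, under the bar; 1 mm above the module's top when the knob is right down.
- knob (a joint): turn of the knob in the module, rad, growing clockwise from above (forwards); at 0 the bar lies along the module's x. Starts at 0.40 to 1.10, held by light friction. With the module home: clicks at about -0.35 going back, stop at -0.55; unclicked it binds at about 1.3 going forwards; after the click it is right down at about 1.7 and tight at 2.1. pi more is alike.
- knob_lift (a joint): height of the knob above its right-down position on the module, m; weight and a light spring draw it down. 0 when the module is off the station. With the module home: 8 to 12 mm before the click, about 5 mm just after it (this drop is the click), then falling 2.5 mm per rad forwards to 0.
- blank: loose grey blank module beside the work: same 96 x 46 x 38 mm block but without a knob (three low ribs on top, 41 mm high). Origin: centre of its underside, x along its length. Bystander.
- tape: loose black ring (roll) lying flat, 72 mm outside, 42 mm inside, 19 mm high. Origin: centre of its underside. Bystander.
- driver: loose electric screwdriver lying on its flat, 305 mm long, 38 mm thick; x along it towards the bit (from -100 to +205 mm of its origin). Bystander.
- railcut: loose steel mounting-rail offcut, 200 x 36 x 8 mm, origin centre of underside, x along it. Bystander.
- jar: loose clear jar, 48 mm diameter, 60 mm high, origin centre of underside. Bystander.
- terminal: loose grey terminal block, 50 x 22 x 42 mm high, left standing on the carrier plate about 9 mm beyond one end (+x) of the free station's place for the module. Origin centre of underside, x along its 50 mm. Bystander.
- stand: loose steel bit stand, block 60 x 36 x 30 mm with four upright bits, 75 mm high in all, on the bench between the modules and the carrier. Origin centre of underside, x along its 60 mm. Bystander.
Not all that is in view belongs to the job. Leave any green look-alike of the module alone.

How it is judged:
By the outcome, as a careful person would: the job done as asked, in the order asked, and still so for the second after the job is handed in, with the robot touching nothing.
It also fails if it takes over 62 s, if anything falls off the work surface, if the arm or the gripper's body presses on something with over 40 N, if the wrist force passes 120 N, or if a joint passes its speed limit or range.

## Working session

There is one attempt and no reset: what is moved stays moved. The work goes in short steps, Python scripts to look and compute and a tool call to move; the robot and the scene stay as the last step left them, time stands still between calls to the robot, and variables do not carry over. Pictures are saved under pics/ and viewed, at most 10 in all, crops included, and the job is handed in when it is done.

Besides the shell and the picture viewer there is one more tool, called after "Call:" as name(argument=value, ...) on one line, values as JSON. apply_moves: Moves the arm, as the interface text tells. Its arguments: {"type":"object","properties":{"moves":{"type":"array","items":{"type":"array","items":{"type":"array","items":{"type":"number"}}}},"grip":{"type":"number"},"newtons":{"type":"number"}},"required":["moves"]}

```bash
ls; mkdir -p pics; cat > h.py <<'E'
import numpy as np, cv2
from station import ctrl, capture, camera_model, finish_job, models
R=lambda v: cv2.Rodrigues(np.array(v,float))[0]
def cam(name):
    m=camera_model(name); K=np.array(m["intrinsics"],float)
    if "mount" in m:
        s=ctrl.observe(); T=np.eye(4); T[:3,:3]=R(s["ee_rot"]); T[:3,3]=s["position"]
        return K, T@np.array(m["mount"])   # cam->world
    T=np.eye(4); T[:3,:3]=R(m["rvec"]); T[:3,3]=np.ravel(m["tvec"])
    return K, np.linalg.inv(T)
def world(K,T,uv,z):  # pixel ray meets plane z
    d=T[:3,:3]@np.linalg.inv(K)@np.array([uv[0],uv[1],1.]); o=T[:3,3]
    return o+d*(z-o[2])/d[2]
def cloud(K,T,depth):
    v,u=np.mgrid[:480,:640]; P=np.stack([(u-K[0,2])/K[0,0]*depth,(v-K[1,2])/K[1,1]*depth,depth],-1)
    return P@T[:3,:3].T+T[:3,3]
E
python3 - <<'E'
from h import *
print(ctrl.observe())
for n in ("scene","side"):
    K,T=cam(n); p,d=capture(n); cv2.imwrite(f"pics/{n}0.png",p); np.save(n+"0.npy",d)
    print(n,T[:3,3].round(3),K[0,0])
    for l,z in (("module_top",.038),("knob_grip",.0535),("station",.012),("collar",.034),("carrier",0),("blank",0),("stand",0),("terminal",.012),("jar",0)):
        print(l,[(round(r["score"],2),np.round(r["xy"]).tolist(),world(K,T,r["xy"],z).round(3).tolist()) for r in models.landmark_of(n,l)[:3]])
E
```

```text
pics
{'clock': 0.0, 'q': array([-0.02650142,  0.61591045, -0.01261934,  1.42493175,  0.0081165 ,
        1.10338208, -0.04039252]), 'joint_vel': array([-0.00146679,  0.00114574, -0.00057898,  0.00207403,  0.00148657,
       -0.00061913,  0.00063597]), 'effort': array([ 1.38264377e-04, -4.69217670e+01,  2.59523503e-01, -1.71036780e+01,
        1.00907375e-02,  9.80606623e-03,  4.10031795e-07]), 'position': array([6.49172731e-01, 5.92438052e-06, 2.09533008e-01]), 'ee_rot': array([-2.22008058, -2.22027048,  0.00292102]), 'contact_force': array([-0.62947876, -0.25614748, -0.25861147]), 'moment': array([ 0.01403108,  0.06874536, -0.02446495]), 'gripper_force': 0.0, 'opening': 0.08548159738120055}
scene [ 1.259 -0.274  0.772] 460.65605549799824
module_top [(0.72, [144.0, 315.0], [0.608, -0.375, 0.038])]
knob_grip [(0.92, [141.0, 310.0], [0.608, -0.376, 0.053]), (0.52, [207.0, 302.0], [0.638, -0.251, 0.053])]
station [(0.85, [360.0, 227.0], [0.515, 0.152, 0.012]), (0.25, [154.0, 272.0], [0.472, -0.341, 0.012])]
collar [(0.74, [358.0, 220.0], [0.514, 0.148, 0.034])]
carrier [(0.81, [378.0, 2
[... 173 characters left out ...]
0.123, 0.012])]
jar [(0.45, [305.0, 272.0], [0.593, -0.025, 0.0])]
side [ 0.071 -0.78   0.964] 529.6441045344054
module_top [(0.98, [445.0, 353.0], [0.623, -0.374, 0.038]), (0.84, [414.0, 314.0], [0.635, -0.258, 0.038])]
knob_grip [(0.65, [444.0, 352.0], [0.614, -0.377, 0.053])]
station [(0.7, [277.0, 233.0], [0.522, 0.163, 0.012])]
collar [(0.9, [275.0, 229.0], [0.514, 0.16, 0.034])]
carrier [(0.62, [275.0, 230.0], [0.529, 0.19, -0.0])]
blank [(0.95, [317.0, 326.0], [0.452, -0.148, 0.0])]
stand [(0.72, [339.0, 270.0], [0.592, -0.028, 0.0]), (0.37, [408.0, 318.0], [0.639, -0.241, 0.0])]
terminal [(0.69, [304.0, 236.0], [0.574, 0.114, 0.012])]
jar [(0.62, [272.0, 166.0], [0.662, 0.455, 0.0])]
```

View pics/scene0.png

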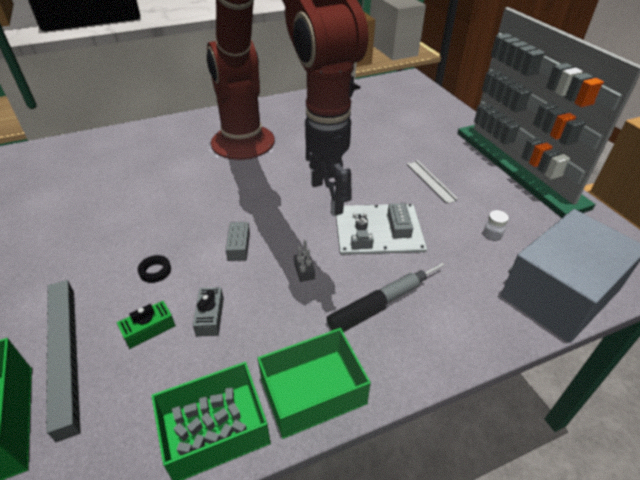

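```bash
python3 - <<'E'
import cv2
p=cv2.imread("pics/side0.png"); cv2.imwrite("pics/sidecrop.png",cv2.resize(p[270:410,350:540],(760,560),interpolation=cv2.INTER_CUBIC))
E
```

```text
(no output)
```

View pics/sidecrop.png

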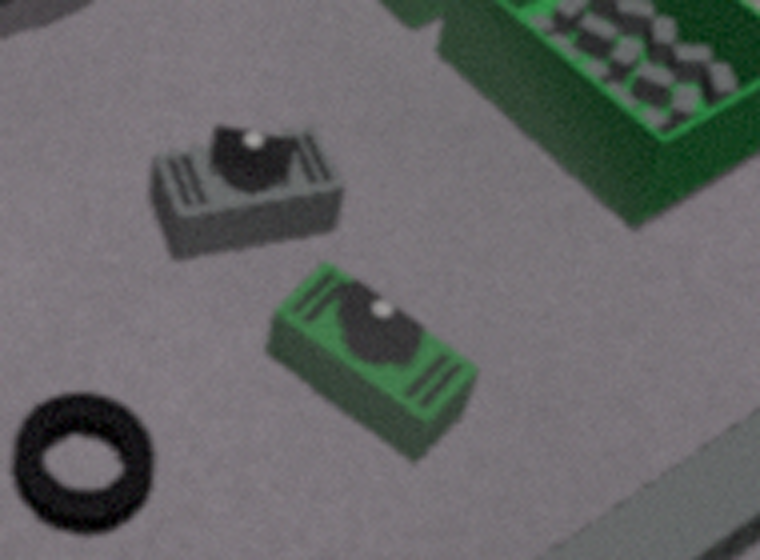

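The candidates are a green one (scene 144,315; side 445,353) and a grey one with a black knob (scene 207,302; side 414,314). The crop confirms that the grey one fits the description and that the green one is the look-alike. Next I measure the module and carrier from depth.

```bash
python3 - <<'E'
from h import *
for n in ("scene","side"):
    K,T=cam(n); P=cloud(K,T,np.load(n+"0.npy")).reshape(-1,3); ok=np.load(n+"0.npy").ravel()>0
    for nm,c,r,z0,z1 in (("module",(.637,-.255),.075,.031,.045),("knob",(.637,-.255),.04,.054,.08),("carrier",(.535,.19),.16,.007,.018),("neigh",(.53,.24),.06,.047,.058),("stand",(.595,-.03),.06,.02,.09),("terminal",(.58,.118),.05,.046,.065)):
        m=ok&(np.hypot(P[:,0]-c[0],P[:,1]-c[1])<r)&(P[:,2]>z0)&(P[:,2]<z1)
        q=P[m]
        if len(q)<6: print(n,nm,len(q)); continue
        (cx,cy),(w,h),a=cv2.minAreaRect((q[:,:2]*1000).astype(np.float32)); 
        if w<h: w,h,a=h,w,a-90
        print(n,nm,len(q),"c",round(cx),round(cy),"size",round(w),round(h),"long axis deg",round(a,1),"zmax",q[:,2].max().round(3))
E
```

```text
scene module 692 c 626 -278 size 98 96 long axis deg -20.3 zmax 0.045
scene knob 173 c 635 -254 size 44 16 long axis deg -46.1 zmax 0.067
scene carrier 2593 c 532 195 size 206 175 long axis deg 69.0 zmax 0.018
scene neigh 255 c 548 243 size 80 39 long axis deg -26.7 zmax 0.055
scene stand 446 c 592 -28 size 63 36 long axis deg -8.6 zmax 0.075
scene terminal 99 c 579 123 size 26 26 long axis deg 72.1 zmax 0.056
side module 615 c 624 -276 size 98 97 long axis deg 69.5 zmax 0.045
side knob 149 c 632 -254 size 43 16 long axis deg -48.5 zmax 0.069
side carrier 2311 c 539 195 size 268 187 long axis deg 69.9 zmax 0.018
side neigh 251 c 544 239 size 88 47 long axis deg -18.8 zmax 0.058
side stand 427 c 589 -27 size 60 42 long axis deg -7.2 zmax 0.08
side terminal 80 c 576 118 size 41 22 long axis deg 75.0 zmax 0.058
```

Call:
apply_moves(moves=[[[-25.4,-1.4,3,-70],[-25.4,-1.4,3,-70],[-25.4,-1.4,3,-70],[-25.4,-1.4,3,-70],[-25.4,-1.4,3,-70],[-25.4,-1.4,3,-70],[-25.4,-1.4,3,-70],[-25.4,-1.4,3,-70],[-25.4,-1.4,3,-70],[-25.4,-1.4,3,-70],[-25.4,-1.4,3,-70],[-25.4,-1.4,3,-70]]], grip=0)

```text
clock: 2.0
position: [0.6359, -0.2542, 0.1806]
ee_rot: [-0.55, -3.093, -0.0]
contact_force: [1.1, 0.6, -0.1]
opening: 0.0853
gripper_force: 0.0
```

```bash
cat >> h.py <<'E'
def yaw(): # world angle of tool y axis, deg
    r=R(ctrl.observe()["ee_rot"]); return np.degrees(np.arctan2(r[1,1],r[0,1]))
def totool(t): # world shift -> tool cm
    return R(ctrl.observe()["ee_rot"]).T@np.asarray(t)*100
def rect(q):
    (cx,cy),(w,h),a=cv2.minAreaRect((q[:,:2]*1000).astype(np.float32))
    if w<h: w,h,a=h,w,a-90
    return np.round([cx,cy,w,h,a],1).tolist()
E
python3 - <<'E'
from h import *
s=ctrl.observe(); print(s["position"].round(4),yaw(),s["q"].round(2))
K,T=cam("wrist"); p,d=capture("wrist"); cv2.imwrite("pics/w1.png",p); np.save("w1.npy",d); np.save("w1T.npy",T)
print(T.round(3))
for l,z in (("module_top",.038),("knob_grip",.0535)):
    print(l,[(round(r["score"],2),np.round(r["xy"]).tolist(),world(K,T,r["xy"],z).round(4).tolist()) for r in models.landmark_of("wrist",l)[:3]])
P=cloud(K,T,d)
for r in models.outline_of("wrist","module")[:2]:
    g=r["region"]&(d>0); q=P[g]; print(r["score"],r["box"])
    for a,b in ((.033,.044),(.056,.075)):
        k=q[(q[:,2]>a)&(q[:,2]<b)]; print(len(k),rect(k) if len(k)>5 else 0, np.median(k[:,2]) if len(k) else 0)
E
```

```text
[ 0.6359 -0.2542  0.1806] 69.83931745187148 [ 0.52  0.72 -0.33  1.34  0.24  1.12  1.38]
[[ 0.345  0.905  0.249  0.573]
 [ 0.939 -0.333 -0.091 -0.23 ]
 [ 0.     0.265 -0.964  0.344]
 [ 0.     0.     0.     1.   ]]
module_top [(0.96, [320.0, 213.0], [0.632, -0.25, 0.038]), (0.71, [156.0, 249.0], [0.6155, -0.3738, 0.038])]
knob_grip [(0.91, [319.0, 221.0], [0.634, -0.2519, 0.0535]), (0.77, [150.0, 261.0], [0.6201, -0.3739, 0.0535])]
0.94 [88.4, 185.3, 233.5, 305.6]
5839 [616.7, -373.6, 96.9, 46.1, -77.6] 0.03797993338357808
1301 [616.6, -373.3, 44.7, 14.0, -77.5] 0.0632368593839655
0.77 [284.7, 146.3, 350.6, 277.3]
6239 [633.0, -252.1, 96.0, 45.9, -20.5] 0.03800233435524164
1370 [633.1, -252.1, 44.2, 14.2, -46.8] 0.06323752415318795
```

View pics/w1.png

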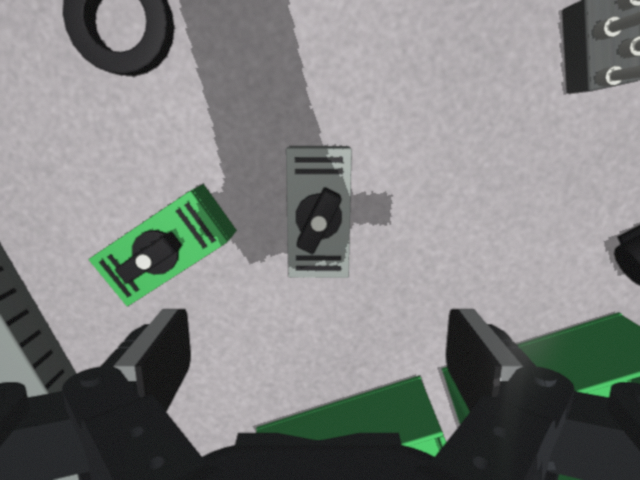

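The view shows the grey module at (319,212), with the green look-alike apart at (156,249). The size fits (96 x 46 mm, top at 38 mm), so I go down and grip.

Call:
apply_moves(moves=[[[0.35,0.1,4,0.3],[0.35,0.1,8,0.3],[0.35,0.1,11.5,0.3],[0.35,0.1,14,0.3],[0.35,0.1,15.6,0.3],[0.35,0.1,16.5,0.3],[0.35,0.1,16.6,0.3],[0.35,0.1,16.6,0.3]]], grip=0.2)

```text
clock: 2.87
position: [0.6335, -0.2518, 0.015]
ee_rot: [0.554, 3.092, -0.0]
contact_force: [0.1, 0.0, 0.1]
opening: 0.068
gripper_force: 0.0
```

Call:
apply_moves(moves=[[[0,0,0,0],[0,0,0,0],[0,0,0,0],[0,0,0,0],[0,0,0,0],[0,0,0,0]]], grip=1, newtons=60)

```text
clock: 3.37
position: [0.6342, -0.253, 0.0173]
ee_rot: [0.554, 3.089, -0.002]
contact_force: [-1.7, -0.5, 5.2]
opening: 0.0301
gripper_force: 59.3
```

The opening reads 30 mm where 46 mm is expected, so I look.

```bash
python3 - <<'E'
from h import *
p,d=capture("wrist"); q,_=capture("side"); a=cv2.resize(q[240:400,340:500],(480,480),interpolation=cv2.INTER_CUBIC)
s=np.hstack([p,a]); cv2.imwrite("pics/w2.png",cv2.resize(s,(800,343))); s=ctrl.observe(); print(s["opening"],s["gripper_force"],s["contact_force"])
E
```

```text
0.030244305346532312 59.312546339206165 [-2.10863078 -0.29739615  5.79236708]
```

View pics/w2.png

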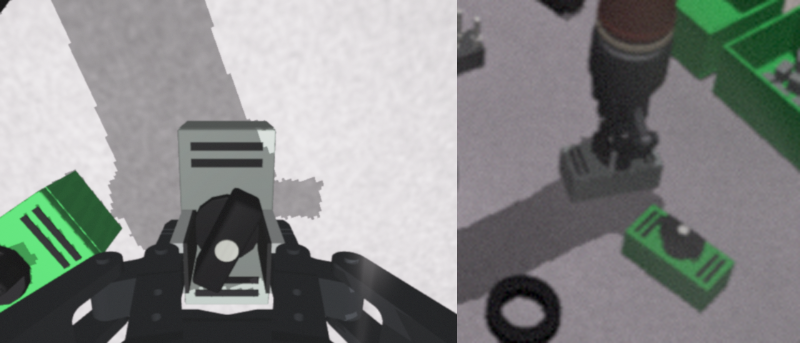

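```bash
python3 - <<'E'
from h import *
K,T=cam("wrist"); p,d=capture("wrist"); P=cloud(K,T,d)
s=ctrl.observe(); r=R(s["ee_rot"]); Q=(P-s["position"])@r
# print tool coords (y,z mm from TCP) and world z along pixel rows in the full picture
for v in (330,345,360,375,390,405):
    print(v,[(u,*(Q[v,u]*1000).round().astype(int).tolist(),int(P[v,u,2]*1000)) for u in (245,252,258,264,270,276,360,368,376,382,388)])
m=(p.max(2)>90)
k=P[(P[...,2]>.03)&(P[...,2]<.06)&m&(np.hypot(P[...,0]-.633,P[...,1]+.252)<.07)]
print(rect(k),np.median(k[:,2]))
E
```

```text
330 [(245, 11, -20, -53, 70), (252, 11, -18, -51, 68), (258, 11, -16, -52, 69), (264, 11, -14, -51, 68), (270, 4, -14, -39, 56), (276, -2, -14, -27, 43), (360, -3, 16, -25, 42), (368, 8, 16, -47, 63), (376, 11, 17, -53, 69), (382, 11, 19, -53, 70), (388, 12, 21, -53, 70)]
345 [(245, 12, -18, -63, 80), (252, 9, -17, -58, 75), (258, 9, -15, -58, 75), (264, 6, -14, -52, 69), (270, -1, -14, -39, 56), (276, -11, -14, -21, 37), (360, -9, 16, -24, 41), (368, 3, 16, -47, 64), (376, 10, 17, -59, 76), (382, 10, 18, -59, 76), (388, 12, 19, -63, 79)]
360 [(245, 12, -17, -70, 87), (252, 7, -17, -61, 78), (258, 6, -15, -59, 76), (264, 3, -14, -55, 71), (270, -6, -14, -40, 57), (276, -11, -14, -31, 48), (360, -18, 17, -20, 37), (368, -1, 16, -48, 65), (376, 6, 17, -59, 76), (382, 7, 18, -61, 78), (388, 12, 18, -69, 86)]
375 [(245, 13, -15, -78, 94), (252, 5, -16, -66, 83), (258, 0, -16, -58, 75), (264, -2, -14, -55, 72), (270, -10, -14, -42, 59), (276, -9, -12, -43, 60), (360, -23, 17, -22, 39), (368, -5, 16, -49, 66), (376, 0, 17, -58, 75), (382, 4, 18, -64, 81), (388, 12, 17, -77, 94)]
390 [(245, 18, -13, -91, 107), (252, 17, -12, -89, 106), (258, -4, -16, -58, 75), (264, -6, -14, -57, 73), (270, -14, -14, -45, 61), (276, -13, -12, -46, 62), (360, -30, 17, -22, 38), (368, -10, 16, -50, 67), (376, -5, 17, -58, 75), (382, 0, 18, -65, 82), (388, 17, 15, -89, 106)]
405 [(245, 17, -13, -94, 111), (252, 18, -11, -95, 112), (258, -9, -16, -59, 76), (264, -10, -14, -57, 74), (270, -37, -17, -21, 37), (276, -37, -15, -20, 37), (360, -37, 17, -20, 37), (368, -37, 20, -21, 38), (376, -9, 17, -59, 76), (382, -3, 18, -67, 83), (388, 17, 14, -94, 111)]
[633.3, -251.7, 96.5, 57.6, -20.2] 0.037911301963237054
```

The pads closed above the block onto the knob, so the tips sit farther back than I assumed. I open, rise a little and measure where the tips really are.

Call:
apply_moves(moves=[[[0,0,0,0],[0,0,0,0],[0,0,-1,0],[0,0,-3,0],[0,0,-5,0],[0,0,-5,0],[0,0,-5,0]]], grip=0.35)

```text
clock: 4.1
position: [0.6343, -0.252, 0.0667]
ee_rot: [0.553, 3.089, -0.001]
contact_force: [-0.5, 1.1, -0.6]
opening: 0.0558
gripper_force: 0.0
```

```bash
python3 - <<'E'
from h import *
K,T=cam("wrist"); p,d=capture("wrist"); cv2.imwrite("pics/w3.png",p); P=cloud(K,T,d); s=ctrl.observe(); r=R(s["ee_rot"]); Q=(P-s["position"])@r*1000
print(s["position"].round(4),s["opening"],yaw())
# fingers: points near |y|~25-45, z>-60
f=(Q[...,2]>-75)&(Q[...,2]<8)&(abs(Q[...,1])>22)&(abs(Q[...,1])<50)&(abs(Q[...,0])<14)&(P[...,2]>.042)
for lo in range(-75,8,5):
    k=Q[f&(Q[...,2]>=lo)&(Q[...,2]<lo+5)]
    if len(k): print(lo,len(k),"y neg",k[k[:,1]<0][:,1].round().tolist()[:1],"inner",(k[k[:,1]<0][:,1].max() if (k[:,1]<0).any() else 0).round(1),(k[k[:,1]>0][:,1].min() if (k[:,1]>0).any() else 0).round(1), "x",k[:,0].min().round(),k[:,0].max().round())
for r in models.outline_of("wrist","module")[:3]:
    g=r["region"]&(d>0); q=P[g]; print(r["score"],r["box"])
    for a,b in ((.033,.044),(.056,.075)):
        k=q[(q[:,2]>a)&(q[:,2]<b)]; print(len(k),rect(k) if len(k)>5 else 0)
E
```

```text
[ 0.6331 -0.2518  0.0652] 0.05521843489755193 69.70854165641026
-75 2167 y neg [-36.0] inner -26.4 28.7 x 5.0 13.0
-70 814 y neg [-36.0] inner -27.0 30.0 x 1.0 13.0
-65 1569 y neg [-32.0] inner -26.3 28.2 x -11.0 11.0
-60 1134 y neg [-30.0] inner -26.3 28.3 x -12.0 11.0
-55 1185 y neg [-32.0] inner -26.3 28.4 x -12.0 11.0
-50 1059 y neg [-31.0] inner -26.4 28.3 x -12.0 11.0
-45 973 y neg [-32.0] inner -26.4 28.4 x -12.0 11.0
-40 836 y neg [-33.0] inner -26.4 28.2 x -12.0 11.0
-35 650 y neg [-33.0] inner -26.5 28.4 x -12.0 11.0
-30 242 y neg [-31.0] inner -26.5 28.5 x -12.0 10.0
0.83 [0.0, 217.1, 194.8, 397.6]
11051 [616.7, -373.3, 97.3, 46.1, -77.5]
3177 [616.6, -372.8, 44.6, 14.1, -77.6]
0.8 [266.5, 160.1, 366.4, 359.2]
13955 [633.2, -252.1, 96.6, 46.1, -20.4]
3494 [632.8, -251.7, 44.2, 14.4, -46.6]
```

View pics/w3.png

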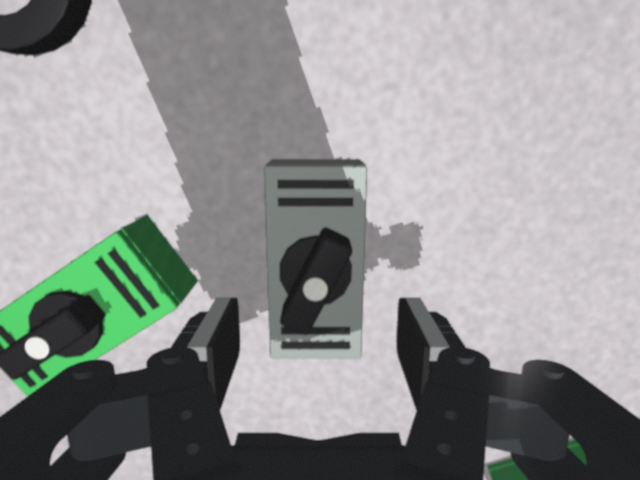

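```bash
python3 - <<'E'
from h import *
K,T=cam("wrist"); p,d=capture("wrist"); P=cloud(K,T,d); s=ctrl.observe(); r=R(s["ee_rot"]); Q=(P-s["position"])@r*1000
for v,u in ((440,320),(450,320),(460,320),(470,320),(470,280),(470,360),(440,250),(310,232),(330,232),(345,220),(376,215),(310,405),(320,404)): print(v,u,Q[v,u].round(1),p[v,u])
print(np.array(camera_model("wrist")["mount"]).round(4).tolist())
E
```

```text
440 320 [  9.4   1.3 -95.2] [98 95 97]
450 320 [ 10.2   1.3 -98.7] [34 34 33]
460 320 [  11.     1.3 -101.9] [34 32 30]
470 320 [  10.5    1.2 -103.6] [35 32 33]
470 280 [  11.6   -5.4 -104.8] [35 35 34]
470 360 [  11.     8.  -104.2] [35 34 31]
440 250 [ 10.7 -11.7 -96.6] [36 34 31]
310 232 [  9.1 -26.9 -35.5] [27 25 26]
330 232 [  2.6 -27.  -36.7] [27 28 30]
345 220 [  7.2 -26.6 -55. ] [26 26 27]
376 215 [  0.9 -27.1 -60.5] [29 29 29]
310 405 [ 10.1  28.5 -37.9] [29 29 29]
320 404 [  6.2  28.6 -37. ] [30 30 31]
[[-0.0006, -0.9642, -0.2651, 0.0673], [1.0, -0.0006, -0.0002, 0.0009], [0.0, -0.2651, 0.9642, -0.1631], [0.0, 0.0, 0.0, 1.0]]
```

The gripper sits about 19 mm farther back than the stated TCP: tips about 27 mm and pad centre about 46 mm behind it. I correct for that and go 75 mm down.

Call:
apply_moves(moves=[[[0,0,2,0],[0,0,4,0],[0,0,5.8,0],[0,0,6.8,0],[0,0,7.4,0],[0,0,7.5,0],[0,0,7.5,0]]], grip=0.28)

```text
clock: 4.83
position: [0.6332, -0.2518, -0.0104]
ee_rot: [-0.553, -3.092, -0.0]
contact_force: [-0.7, -0.0, -0.4]
opening: 0.0613
gripper_force: 0.0
```

Call:
apply_moves(moves=[[[0,0,0,0],[0,0,0,0],[0,0,0,0],[0,0,0,0],[0,0,0,0]]], grip=1, newtons=60)

```text
clock: 5.25
position: [0.634, -0.2526, -0.0088]
ee_rot: [0.554, 3.09, -0.001]
contact_force: [-0.7, 0.4, 5.8]
opening: 0.0452
gripper_force: 64.8
```

Call:
apply_moves(moves=[[[0,0,-1,0],[0,0,-3,0],[0,0,-6,0],[0,0,-9,0],[0,0,-12,0],[0,0,-13,0],[0,0,-13,0]]])

```text
clock: 5.83
position: [0.6347, -0.2518, 0.1224]
ee_rot: [0.552, 3.087, -0.0]
contact_force: [0.8, 0.3, -4.9]
opening: 0.0449
gripper_force: 64.0
```

Call:
apply_moves(moves=[[[0.6,1.2,0,0],[2,4,0,0],[3.6,7,0,0],[5.3,10.2,0,0],[7,13.5,0,0],[8.7,16.8,0,0],[10.4,20.1,0,0],[12.1,23.4,0,0],[13.8,26.7,0,0],[15.4,29.8,0,0],[16.8,32.5,0,0],[17.6,34,0,0]]])

```text
clock: 6.83
position: [0.5812, 0.1353, 0.1167]
ee_rot: [-0.54, -3.087, -0.004]
contact_force: [0.1, 1.3, -4.1]
opening: 0.0449
gripper_force: 63.7
```

Call:
apply_moves(moves=[[[0,0,0,0],[0,0,0,0]]])

```text
clock: 7.0
position: [0.5824, 0.1306, 0.1169]
ee_rot: [-0.544, -3.087, 0.002]
contact_force: [0.2, -1.4, -4.8]
opening: 0.0449
gripper_force: 63.7
```

```bash
python3 - <<'E'
from h import *
s=ctrl.observe(); print(s["position"].round(4),yaw(),s["q"].round(2),s["contact_force"],s["opening"])
K,T=cam("wrist"); p,d=capture("wrist"); cv2.imwrite("pics/w4.png",p); np.save("w4.npy",d); np.save("w4T.npy",T)
for l,z in (("station",.012),("collar",.034),("carrier",0)):
    print(l,[(round(r["score"],2),np.round(r["xy"]).tolist(),world(K,T,r["xy"],z).round(4).tolist()) for r in models.landmark_of("wrist",l)[:2]])
P=cloud(K,T,d)
for r in models.outline_of("wrist","carrier")[:1]:
    q=P[r["region"]&(d>0)]; print("carrier",r["score"],r["box"])
    for a,b in ((.008,.015),(.048,.055)):
        k=q[(q[:,2]>a)&(q[:,2]<b)]; print(len(k),rect(k) if len(k)>5 else 0)
c=P[(d>0)&(abs(P[...,2]-.034)<.0025)&(np.hypot(P[...,0]-.516,P[...,1]-.154)<.03)]
(x,y),rad=cv2.minEnclosingCircle((c[:,:2]*1000).astype(np.float32)); print("collar",len(c),x,y,rad)
c=P[(d>0)&(abs(P[...,2]-.024)<.0025)&(np.hypot(P[...,0]-.516,P[...,1]-.154)<.06)]; print(len(c))
E
```

```text
[0.5824 0.1306 0.1169] 69.99659361454111 [-0.07  0.65 -0.3   1.68  0.24  0.85  0.75] [ 0.23771046 -1.3513059  -4.78888899] 0.044944825867090775
station [(0.94, [320.0, 117.0], [0.5154, 0.1568, 0.012])]
collar [(0.74, [317.0, 119.0], [0.5164, 0.155, 0.034])]
carrier [(0.96, [386.0, 118.0], [0.5298, 0.1957, 0.0])]
carrier 0.77 [213.1, 1.0, 578.0, 258.9]
51256 [540.6, 193.9, 205.8, 150.4, 69.7]
8436 [551.3, 240.5, 78.4, 37.0, -17.7]
collar 843 515.3541870117188 156.12088012695312 15.72445297241211
1001
```

View pics/w4.png

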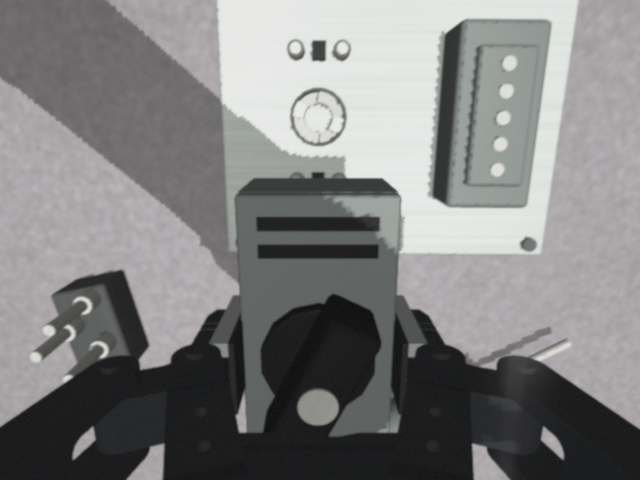

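```bash
python3 - <<'E'
from h import *
K,_=cam("wrist"); T=np.load("w4T.npy"); d=np.load("w4.npy"); P=cloud(K,T,d); p=cv2.imread("pics/w4.png")
s=ctrl.observe(); tcp=s["position"]; r=R(s["ee_rot"]); Q=(P-tcp)@r*1000
# studs: depth at top
for a,b,c,e in ((280,312,36,64),(328,356,36,64)):
    g=P[c:e,a:b].reshape(-1,3); k=g[(g[:,2]>.0225)&(g[:,2]<.027)]; print("stud",len(k),(k[:,:2].mean(0)*1000).round(1),rect(k))
# module top face, tool frame
reg=Q[195:300,236:402].reshape(-1,3); zt=np.median(reg[:,2]); print("top z tool",zt, "world z", tcp[2]*1000-zt)
k=reg[abs(reg[:,2]-zt)<1.5]
print("front x max",np.percentile(k[:,0],[98,99.5]))
for lo in (0,10,20,30,40):
    j=k[(k[:,0]>lo)&(k[:,0]<lo+8)]
    if len(j): print(lo,np.percentile(j[:,1],[0.5,99.5]).round(2), j[:,1].min().round(2), j[:,1].max().round(2))
kz=k; A=np.c_[kz[:,:2],np.ones(len(kz))]; print("tilt (rad) x,y",np.linalg.lstsq(A,kz[:,2],rcond=None)[0].round(4))
E
```

```text
stud 177 [476.4 156.9] [476.6, 156.9, 8.5, 7.9, 38.8]
stud 177 [485.2 181.2] [484.9, 181.4, 8.5, 8.0, 77.8]
top z tool -45.028628236406625 world z 163.85449887866076
front x max [52.41452806 52.78552401]
20 [-19.03  26.22] -19.37 26.6
30 [-19.07  26.22] -19.47 26.63
40 [-19.01  26.12] -19.37 26.53
tilt (rad) x,y [-1.04000e-02  1.00000e-04 -4.46484e+01]
```

```bash
python3 - <<'E'
from h import *
K,_=cam("wrist"); T=np.load("w4T.npy"); d=np.load("w4.npy"); P=cloud(K,T,d)
W=T@np.linalg.inv(np.array(camera_model("wrist")["mount"])); tcp=W[:3,3]; r=W[:3,:3]; Q=(P-tcp)@r*1000
s=ctrl.observe(); print("then",tcp.round(4),"now",s["position"].round(4),yaw(), "yaw then",np.degrees(np.arctan2(r[1,1],r[0,1])))
reg=Q[195:300,236:402].reshape(-1,3); zt=np.median(reg[:,2]); k=reg[abs(reg[:,2]-zt)<1.5]
fx=np.percentile(k[:,0],99.5)
for lo in (20,40):
    j=k[(k[:,0]>lo)&(k[:,0]<lo+10)]; print(lo,np.percentile(j[:,1],[0.5,99.5]).round(2))
cy=np.percentile(k[:,1],[.5,99.5]).mean(); c=np.array([fx-48+.4,cy,zt+38]); print("underside centre tool",c, "width",np.ptp(np.percentile(k[:,1],[.5,99.5])))
st=(np.array([.5155,.1563,.012])-tcp)@r*1000; print("station tool",st,"shift mm",st-c)
E
```

```text
then [0.5825 0.1306 0.1169] now [0.5856 0.1262 0.1188] 69.5490936360631 yaw then 69.99659725244001
20 [-21.9   23.37]
40 [-21.53  23.34]
underside centre tool [ 0.95009725  0.77900193 -8.81322438] width 45.17775275826437
station tool [ 71.06807427   1.5554975  105.31122804] shift mm [ 70.11797702   0.77649557 114.12445242]
```

Call:
apply_moves(moves=[[[1,0.04,0,-0.3],[3,0.12,0,-0.3],[5.2,0.2,0,-0.3],[7,0.28,0,-0.3],[7.5,0.3,0,-0.3],[7.5,0.3,0,-0.3],[7.5,0.3,2,-0.3],[7.5,0.3,4,-0.3],[7.5,0.3,6,-0.3],[7.5,0.3,7.5,-0.3],[7.5,0.3,8,-0.3],[7.5,0.3,8,-0.3]]])

```text
clock: 8.25
position: [0.5168, 0.1559, 0.0385]
ee_rot: [-0.547, -3.092, 0.002]
contact_force: [-0.8, -0.9, -4.9]
opening: 0.0452
gripper_force: 63.6
```

Call:
apply_moves(moves=[[[0,0,0,0],[0,0,0,0],[0,0,0,0],[0,0,0,0]]])

```text
clock: 8.58
position: [0.5174, 0.1571, 0.0407]
ee_rot: [0.545, 3.092, 0.002]
contact_force: [0.1, -1.1, -4.8]
opening: 0.045
gripper_force: 63.6
```

```bash
cat > rel.py <<'E'
from h import *
s=ctrl.observe(); print(s["position"].round(4),yaw(),s["contact_force"].round(1),"vel",abs(s["joint_vel"]).max())
r=R(s["ee_rot"]); st=(np.array([.5155,.1563,.012])-s["position"])@r*1000; print("shift mm",(st-[.95,.78,-8.81]).round(2),"tool z",r[:,2].round(4))
K,T=cam("wrist"); p,d=capture("wrist"); cv2.imwrite("pics/w5.png",p); P=cloud(K,T,d); W=T@np.linalg.inv(np.array(camera_model("wrist")["mount"])); tcp=W[:3,3]; r=W[:3,:3]; Q=(P-tcp)@r*1000
reg=Q[195:300,236:402].reshape(-1,3); zt=np.median(reg[:,2]); k=reg[abs(reg[:,2]-zt)<1.5]
fx=np.percentile(k[:,0],99.5); e=np.percentile(k[:,1],[.5,99.5]); print("mod tool",fx-48,e.mean(),zt+38,"w",np.ptp(e))
# neighbour block in tool frame vs module: top z .052, 94mm from station along y
b=P[(abs(P[...,2]-.052)<.003)&(Q[...,1]>40)&(Q[...,1]<140)]
if len(b)>50: print("neigh",len(b),rect(b))
E
python3 rel.py
```

```text
[0.5174 0.1571 0.0407] 69.99188185125244 [ 0.1 -1.1 -4.8] vel 0.006910898814091411
shift mm [ 0.59 -2.26 37.5 ] tool z [ 2.e-03  7.e-04 -1.e+00]
mod tool 0.5365677686422785 0.7756834284388212 -8.851454361410688 w 45.161921002023014
neigh 12269 [547.8, 244.1, 69.9, 31.1, -20.7]
```

Call:
apply_moves(moves=[[[0.07,-0.22,0,0],[0.07,-0.22,0.5,0],[0.07,-0.22,1.2,0],[0.07,-0.22,1.8,0],[0.07,-0.22,2.2,0],[0.07,-0.22,2.2,0],[0.07,-0.22,2.2,0],[0.07,-0.22,2.2,0]]])

```text
clock: 9.3
position: [0.5153, 0.1553, 0.0177]
ee_rot: [0.545, 3.094, 0.0]
contact_force: [0.9, -0.2, -5.1]
opening: 0.0453
gripper_force: 63.8
```

```bash
python3 rel.py
```

```text
[0.5153 0.1553 0.0177] 70.00997204443117 [ 0.9 -0.2 -5.1] vel 0.006683660530194016
shift mm [-0.77  0.24 14.47] tool z [ 1.e-04  2.e-04 -1.e+00]
mod tool 0.5558157280781018 0.7821028084626356 -8.850077772245584 w 45.1292641117755
neigh 13322 [546.7, 244.3, 68.0, 31.3, -20.1]
```

View pics/w5.png

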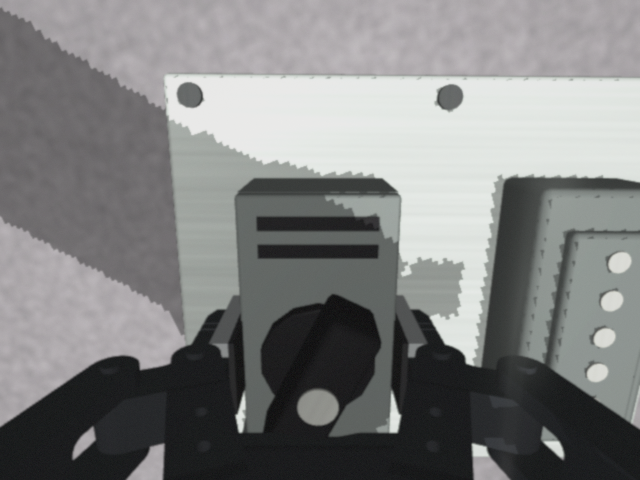

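The module (235–400 px) hovers parallel to the plate edges, within about 1 mm of the station. I go down in steps, watching the force.

Call:
apply_moves(moves=[[[-0.05,0.02,0.1,0],[-0.05,0.02,0.25,0],[-0.05,0.02,0.4,0],[-0.05,0.02,0.55,0],[-0.05,0.02,0.7,0],[-0.05,0.02,0.7,0]]])

```text
clock: 9.85
position: [0.5159, 0.1552, 0.0106]
ee_rot: [0.546, 3.094, 0.0]
contact_force: [-0.4, 0.4, -2.3]
opening: 0.045
gripper_force: 63.8
```

Call:
apply_moves(moves=[[[0,0,0.15,0],[0,0,0.3,0],[0,0,0.45,0],[0,0,0.6,0],[0,0,0.75,0],[0,0,0.9,0],[0,0,0.9,0],[0,0,0.9,0]]])

```text
clock: 10.52
position: [0.516, 0.1552, 0.0031]
ee_rot: [0.545, 3.093, -0.0]
contact_force: [-2.9, -1.3, 9.0]
opening: 0.0453
gripper_force: 65.4
```

Call:
apply_moves(moves=[[[0,0,0.15,0],[0,0,0.3,0],[0,0,0.45,0],[0,0,0.45,0],[0,0,0.45,0]]])

```text
clock: 10.93
position: [0.5161, 0.1552, 0.003]
ee_rot: [0.545, 3.091, -0.002]
contact_force: [-8.9, -4.1, 40.7]
opening: 0.045
gripper_force: 69.2
```

```bash
cat > top.py <<'E'
from h import *
s=ctrl.observe(); print(s["position"].round(4),s["contact_force"].round(1),yaw())
K,T=cam("wrist"); p,d=capture("wrist"); cv2.imwrite("pics/wt.png",p); P=cloud(K,T,d)
q=P[195:300,236:402].reshape(-1,3); k=q[abs(q[:,2]-.05)<.012]
print("module top z mm: median",np.median(k[:,2])*1000, "tilt fit",np.linalg.lstsq(np.c_[k[:,:2]-[.5155,.1563],np.ones(len(k))],k[:,2],rcond=None)[0].round(4))
pl=P[(abs(P[...,2]-.012)<.004)]; print("plate z",np.median(pl[:,2])*1000)
kb=P[(P[...,2]>.068)&(P[...,2]<.1)&(np.hypot(P[...,0]-.5155,P[...,1]-.1563)<.024)]; print("knob top z p50,p95",len(kb),np.percentile(kb[:,2],[50,95]).round(4) if len(kb) else 0)
E
python3 top.py
```

```text
[0.5161 0.1552 0.003 ] [-8.9 -4.1 40.7] 70.00173824403838
module top z mm: median 49.99284923163525 tilt fit [-0.0039  0.0009  0.0499]
plate z 11.912100440931328
knob top z p50,p95 11802 [0.0861 0.0987]
```

The module top is at 50.0 mm, so it is home. I unload, release and rise for a look.

Call:
apply_moves(moves=[[[0,0,-0.5,0],[0,0,-0.5,0],[0,0,-0.5,0],[0,0,-0.5,0]]], grip=0.25)

```text
clock: 11.32
position: [0.5157, 0.1552, 0.0017]
ee_rot: [-0.545, -3.094, -0.0]
contact_force: [-0.2, 0.4, -0.8]
opening: 0.0642
gripper_force: 0.0
```

Call:
apply_moves(moves=[[[0,0,-1,0],[0,0,-3,0],[0,0,-6,0],[0,0,-9,0],[0,0,-12,0],[0,0,-13,0],[0,0,-13,0],[0,0,-13,0]]])

```text
clock: 11.98
position: [0.5155, 0.1549, 0.132]
ee_rot: [-0.546, -3.094, 0.0]
contact_force: [0.0, -0.3, -0.5]
opening: 0.0638
gripper_force: 0.0
```

```bash
cat > knob.py <<'E'
from h import *
K,T=cam("wrist"); s=ctrl.observe(); p,d=capture("wrist"); cv2.imwrite("pics/k.png",p); P=cloud(K,T,d); yw=yaw()
print("tcp",s["position"].round(4),"yaw",round(yw,1),"q7",s["q"][6].round(2),"F",s["contact_force"].round(1))
near=np.hypot(P[...,0]-.5155,P[...,1]-.1563)<.07
m=P[near&(abs(P[...,2]-.05)<.004)&((p.max(2)>60))]; print("module top",len(m),rect(m),(np.median(m[:,2])*1000).round(2))
near=np.hypot(P[...,0]-.5155,P[...,1]-.1563)<.03
z=P[near&(P[...,2]>.068)&(P[...,2]<.1)]; h,e=np.histogram(z[:,2],bins=np.arange(.068,.1,.001)); zt=e[h.argmax()]+.0005
b=z[abs(z[:,2]-zt)<.0015]; zt=np.median(b[:,2]); rb=rect(b); print("bar",len(b),rb,"top",round(zt*1000,2),"lift mm",round((zt-.0755)*1000,2),"knob rad",round(np.radians(-20.1-rb[4]),2))
sh=(np.array([rb[0]/1000,rb[1]/1000,0])-s["position"])@R(s["ee_rot"])*100; print("shift cm",sh[:2].round(2),"bar perp - yaw",(rb[4]+90-yw+90)%180-90)
E
python3 knob.py
```

```text
tcp [0.5155 0.1549 0.132 ] yaw 70.0 q7 0.66 F [ 0.  -0.3 -0.5]
module top 8096 [525.7, 152.3, 117.9, 46.2, -20.1] 49.95
bar 2053 [515.2, 156.3, 43.7, 13.9, -46.4] top 86.45 lift mm 10.95 knob rad 0.46
shift cm [0.07 0.13] bar perp - yaw -26.396028563946025
```

View pics/k.png

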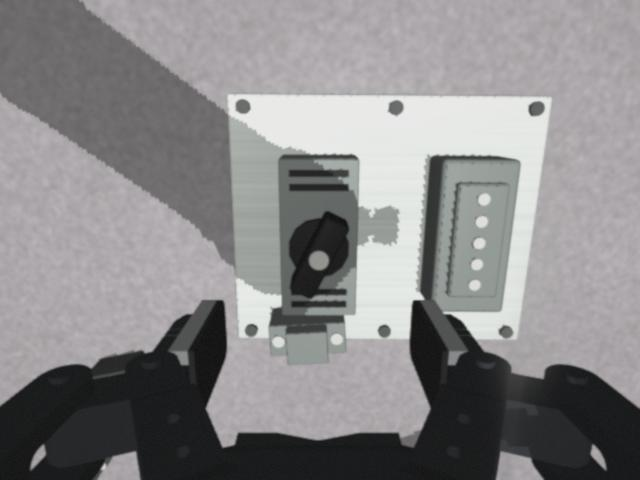

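The module sits home at (318,235), the terminal (307,335) is clear and the bar at (320,255) points -46°. I turn the hand across the bar and go down with the fingers partly closed.

Call:
apply_moves(moves=[[[0.07,0.05,0,7],[0.07,0.05,0,14],[0.07,0.05,0,21],[0.07,0.05,0,26.4],[0.07,0.05,0.5,26.4],[0.07,0.05,2,26.4],[0.07,0.05,3.5,26.4],[0.07,0.05,5,26.4],[0.07,0.05,6.4,26.4],[0.07,0.05,7.3,26.4],[0.07,0.05,7.3,26.4],[0.07,0.05,7.3,26.4]]], grip=0.7)

```text
clock: 13.03
position: [0.5145, 0.1556, 0.0581]
ee_rot: [-1.235, -2.886, 0.003]
contact_force: [0.6, -0.7, 0.8]
opening: 0.0255
gripper_force: 0.0
```

```bash
cat > fing.py <<'E'
from h import *
K,T=cam("wrist"); s=ctrl.observe(); p,d=capture("wrist"); cv2.imwrite("pics/f.png",p); P=cloud(K,T,d); r=R(s["ee_rot"]); Q=(P-s["position"])@r*1000
print("tcp",s["position"].round(4),"yaw",round(yaw(),1),"open",s["opening"].round(4),"F",s["contact_force"].round(1),"M",s["moment"].round(2))
o=s["opening"]*500
f=(Q[...,2]>-80)&(Q[...,2]<5)&(abs(Q[...,1])>o-3)&(abs(Q[...,1])<o+14)&(Q[...,0]>-14)&(Q[...,0]<14)&(P[...,2]>.06)
for lo in range(-50,0,3):
    k=Q[f&(Q[...,2]>=lo)&(Q[...,2]<lo+3)]
    n,q=k[k[:,1]<0],k[k[:,1]>0]
    if len(n)+len(q)>8: print(lo,"worldz",round(s["position"][2]*1000-lo),len(n),len(q),"inner",n[:,1].max().round(1) if len(n) else None,q[:,1].min().round(1) if len(q) else None)
E
python3 fing.py
```

```text
Traceback (most recent call last):
  File "fing.py", line 3, in <module>
    print("tcp",s["position"].round(4),"yaw",round(yaw(),1),"open",s["opening"].round(4),"F",s["contact_force"].round(1),"M",s["moment"].round(2))
                                                                   ^^^^^^^^^^^^^^^^^^
AttributeError: 'float' object has no attribute 'round'
```

View pics/f.png

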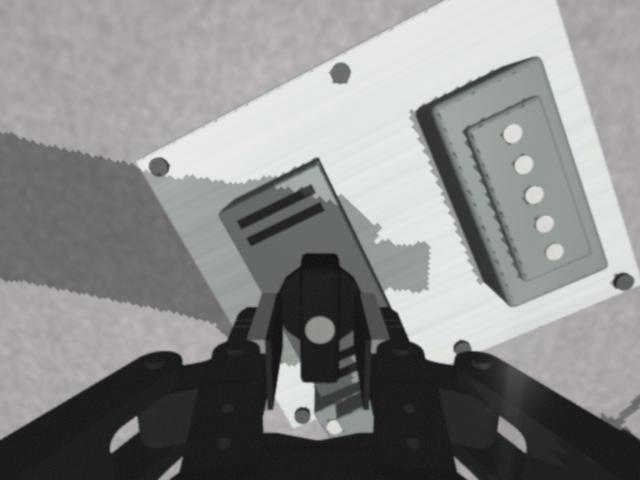

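The bar (302–338, 255–380) lies centred between the pads and parallel to them. I close to a 16–17 mm opening and check the depth.

Call:
apply_moves(moves=[[[0,0,0,0],[0,0,0,0],[0,0,0,0]]], grip=0.8, newtons=20)

```text
clock: 13.33
position: [0.5157, 0.1559, 0.0599]
ee_rot: [1.237, 2.887, 0.002]
contact_force: [-0.4, -0.2, 0.3]
opening: 0.0172
gripper_force: 0.0
```

```bash
sed -i 's/s\["opening"\].round(4)/round(s["opening"],4)/' fing.py; python3 fing.py
```

```text
tcp [0.5157 0.1559 0.0599] yaw 43.6 open 0.0172 F [-0.4 -0.2  0.3] M [-0.02  0.01  0.01]
-50 worldz 110 239 231 inner -7.8 9.1
-47 worldz 107 236 237 inner -7.8 9.1
-44 worldz 104 216 203 inner -7.8 9.1
-41 worldz 101 199 216 inner -7.8 9.1
-38 worldz 98 195 198 inner -7.9 9.0
-35 worldz 95 190 166 inner -7.8 9.0
-32 worldz 92 159 169 inner -7.8 9.0
-29 worldz 89 249 241 inner -5.6 5.6
-26 worldz 86 211 219 inner -5.7 5.7
-23 worldz 83 20 21 inner -7.9 9.1
-11 worldz 71 63 73 inner -8.0 7.8
-8 worldz 68 383 526 inner -8.0 7.8
-5 worldz 65 22 20 inner -9.7 9.4
```

The tips are at about z 80 mm, bar top 86, flange 68. I go 8 mm lower, then turn backwards 50°.

Call:
apply_moves(moves=[[[0,0,0.4,0],[0,0,0.8,0],[0,0,0.8,0],[0,0,0.8,-6],[0,0,0.8,-12],[0,0,0.8,-18],[0,0,0.8,-24],[0,0,0.8,-30],[0,0,0.8,-36],[0,0,0.8,-41],[0,0,0.8,-46],[0,0,0.8,-50]]])

```text
clock: 14.38
position: [0.5151, 0.1556, 0.051]
ee_rot: [0.105, -3.139, 0.0]
contact_force: [0.6, 0.6, -0.3]
opening: 0.0174
gripper_force: 0.0
```

```bash
python3 knob.py; python3 -c "
from h import *
s=ctrl.observe();print(s['moment'].round(2),s['gripper_force'])"
```

```text
tcp [0.5151 0.1556 0.051 ] yaw 93.9 q7 0.89 F [ 0.6  0.6 -0.3]
module top 10830 [515.7, 156.3, 96.4, 46.4, -20.1] 49.87
bar 4760 [515.0, 155.7, 40.6, 38.8, -40.9] top 80.5 lift mm 5.0 knob rad 0.36
shift cm [0.01 0.01] bar perp - yaw -44.7964380218857
[-0.02 -0.02  0.02] 0.0
```

```bash
cat > bar.py <<'E'
from h import *
K,T=cam("wrist"); s=ctrl.observe(); p,d=capture("wrist"); cv2.imwrite("pics/b.png",p); P=cloud(K,T,d); r=R(s["ee_rot"]); Q=(P-s["position"])@r*1000
z=P[...,2]*1000
m=(abs(Q[...,1])<13)&(abs(Q[...,0])<26)&(z>60)&(z<100)&(np.hypot(P[...,0]-.5155,P[...,1]-.1563)<.026)
for lo in range(60,100,2):
    k=Q[m&(z>=lo)&(z<lo+2)&(abs(Q[...,1])<7)]
    if len(k): print(lo,len(k),end="; ")
zz=z[m&(abs(Q[...,1])<4)]; h,e=np.histogram(zz,bins=np.arange(60,100,1)); zt=np.median(zz[abs(zz-e[h.argmax()]-.5)<1.2])
t=m&(abs(z-zt)<1.2)&(abs(Q[...,1])<(7.5+.0)); out=Q[t&(Q[...,0]>11.5)]
b=P[t]; print("\ntop",zt.round(2),"lift",(zt-75.5).round(2),"rect(pads may mix)",rect(b))
# bar direction in tool frame: mid y against x
xs=np.arange(-20,22,3); mid=[(x,(Q[t&(abs(Q[...,0]-x)<1.5)][:,1])) for x in xs]; mid=[(x,(y.min()+y.max())/2) for x,y in mid if len(y)>10]
a=np.polyfit(*zip(*mid),1)[0]; by=yaw()+90-np.degrees(np.arctan(a)); ang=(by+90)%180-90
print("yaw",round(yaw(),1),"bar vs tool deg",np.degrees(a).round(1),"bar world(if sign ok)",round(ang,1),"F",s["contact_force"].round(1),"Mz",s["moment"].round(2),"clock",s["clock"])
E
python3 bar.py
```

```text
60 86; 62 43; 64 55; 66 56; 68 61; 70 52; 72 54; 74 65; 76 81; 78 955; 80 3415; 82 60; 
top 80.66 lift 5.16 rect(pads may mix) [515.2, 156.1, 44.2, 13.8, -0.1]
yaw 93.6 bar vs tool deg 2.8 bar world(if sign ok) 0.7 F [ 0.1 -0.4 -0.6] Mz [-0.02 -0.02  0.02] clock 14.4333
```

View pics/b.png

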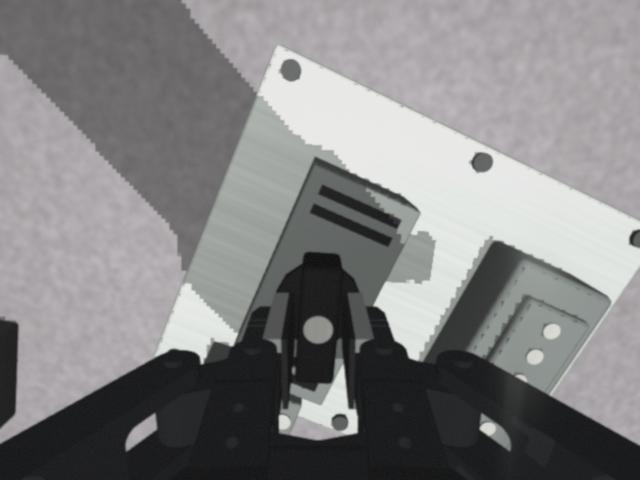

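The bar now lies along 0° (knob -0.35) and dropped from 11.0 to 5.1 mm lift, so the thread has clicked. I go 4° further back for safety, then forwards, sinking with it.

Call:
apply_moves(moves=[[[0,0,0,-4],[0,0,0,-4],[0,0,0.1,2],[0,0,0.1,8.5],[0,0,0.1,15],[0,0,0.15,21.5],[0,0,0.2,28],[0,0,0.2,34.5],[0,0,0.25,41],[0,0,0.3,47.5],[0,0,0.3,54],[0,0,0.3,60]]])

```text
clock: 15.48
position: [0.5152, 0.1559, 0.0482]
ee_rot: [1.496, 2.762, -0.0]
contact_force: [0.0, -0.3, -0.3]
opening: 0.0173
gripper_force: 0.3
```

```bash
python3 bar.py
```

```text
60 46; 62 54; 64 61; 66 55; 68 64; 70 64; 72 68; 74 73; 76 1167; 78 3073; 80 50; 
top 78.51 lift 3.01 rect(pads may mix) [515.2, 156.5, 44.0, 13.7, -49.1]
yaw 33.0 bar vs tool deg -5.0 bar world(if sign ok) -52.0 F [ 0.  -0.3 -0.3] Mz [-0.05  0.04  0.02] clock 15.4833
```

Call:
apply_moves(moves=[[[0,0,0,6],[0,0,0.05,12.5],[0,0,0.1,19],[0,0,0.15,25.5],[0,0,0.2,32],[0,0,0.2,38.5],[0,0,0.25,45],[0,0,0.3,51.5],[0,0,0.35,58],[0,0,0.4,64.5],[0,0,0.4,71],[0,0,0.4,76]]])

```text
clock: 16.53
position: [0.5157, 0.1561, 0.0443]
ee_rot: [2.877, 1.261, 0.002]
contact_force: [0.3, -1.2, -0.8]
opening: 0.0171
gripper_force: 0.3
```

```bash
python3 bar.py
```

```text
60 50; 62 58; 64 51; 66 69; 68 59; 70 68; 72 228; 74 3370; 76 728; 
top 75.44 lift -0.06 rect(pads may mix) [515.7, 156.8, 44.0, 13.7, 55.4]
yaw -42.8 bar vs tool deg -5.3 bar world(if sign ok) 52.5 F [ 0.3 -1.2 -0.8] Mz [-0.09 -0.11 -0.05] clock 16.5333
```

Call:
apply_moves(moves=[[[0,0,0,4],[0,0,0,8],[0,0,0,10],[0,0,0,10]]])

```text
clock: 16.92
position: [0.5156, 0.1559, 0.0443]
ee_rot: [2.973, 1.014, 0.001]
contact_force: [0.2, 0.2, -0.5]
opening: 0.017
gripper_force: 0.3
```

```bash
python3 bar.py|tail -2
```

```text
top 75.44 lift -0.06 rect(pads may mix) [515.7, 156.6, 44.0, 13.7, 45.0]
yaw -52.3 bar vs tool deg -4.9 bar world(if sign ok) 42.6 F [ 0.2  0.2 -0.5] Mz [-0.08 -0.19 -0.01] clock 16.9167
```

The knob is at about 2.0 rad with zero lift. I center the hand on the bar, open and leave.

Call:
apply_moves(moves=[[[0,0,0,-4],[0,0,0,-4],[0,0,0,-4]]], grip=0.65)

```text
clock: 17.22
position: [0.515, 0.156, 0.0442]
ee_rot: [-2.936, -1.115, 0.001]
contact_force: [-0.4, -0.8, 0.1]
opening: 0.03
gripper_force: 0.0
```

Call:
apply_moves(moves=[[[0,0,-1,0],[0,0,-4,0],[0,0,-8,0],[0,0,-11,0],[0,0,-12,0],[0,0,-12,0],[0,0,-12,0],[0,0,-12,0]]])

```text
clock: 17.88
position: [0.5138, 0.1558, 0.1628]
ee_rot: [-2.936, -1.116, 0.005]
contact_force: [0.8, 0.1, -0.5]
opening: 0.0301
gripper_force: 0.0
```

```bash
python3 knob.py; python3 - <<'E'
from h import *
n="scene"; K,T=cam(n); p,d=capture(n); P=cloud(K,T,d)
for l,z in (("blank",0),("stand",0),("terminal",.012)): print(l,[(round(r["score"],2),world(K,T,r["xy"],z).round(3).tolist()) for r in models.landmark_of(n,l)[:1]])
E
```

```text
tcp [0.5138 0.1558 0.1628] yaw -48.4 q7 -0.92 F [ 0.8  0.1 -0.5]
module top 7253 [525.6, 152.7, 118.4, 46.4, -19.9] 49.99
bar 1452 [515.4, 156.6, 43.7, 13.8, 44.9] top 75.3 lift mm -0.2 knob rad -1.13
shift cm [0.23 0.07] bar perp - yaw 3.2947039898463117
blank [(0.78, [0.453, -0.143, 0.0])]
stand [(0.89, [0.596, -0.03, 0.0])]
terminal [(0.83, [0.577, 0.121, 0.012])]
```

The module top is at 50.0 mm, the knob is right down (2.01 rad), and the bystanders checked (blank, stand, terminal) are where they were.

```bash
python3 -c "
from station import finish_job
print(finish_job())"
```

```text
the job is handed in; nothing more can be done
None
```

I handed the job in: the grey module is pressed fully home, and the knob was turned back until it clicked and dropped, then forwards until its flange was right down (about 2.0 rad). My first grasp closed on the knob, so I released and re-gripped the module.

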